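# Unstack parts and lay out an assembly kit

## Robot

A 7-joint arm with a two-finger parallel gripper is mounted at the origin on the work surface. World frame = base frame: x ahead of the robot, y to its left, z up, the work surface at z = 0. Lengths are in m, angles in rad, forces in N, time in s.
With the tool pointing down it reaches from about 0.4 to 0.85 m from the base axis. Payload 10.4 kg.
Tool frame: the origin (TCP) lies on the centre line of the jaws, within the pads' length; the fingertips stand 11 mm ahead of it and the grasp point (between the pads) lies 8 mm behind it (tip_reach is the distance from the TCP to the fingertips, in m); z points along the fingers, y is the line along which they close (so a half turn about z gives the same grasp; the last joint's range is limited). The gripper opens to 85 mm and grips with 20 to 120 N. Pads are 22 mm wide; open, the fingers measure 114 mm over their backs; the gripper's body (76 mm by 85 mm) begins 54 mm behind the grasp point. The pads swing forward as they close: fully open they stand 13 mm farther back than shut.
Start: joints at [1.216, 0.332, -0.065, 1.46, 0.022, 1.35, -0.088], TCP at [0.204, -0.591, 0.242] pointing down, gripper open.
Joint ranges: [-2.6, 2.6], [-0.5, 2.12], [-1.47, 1.34], [0.16, 2.42], [-1.27, 4.41], [0.06, 2.06], [-2.6, 2.6]. Speed limits (rad/s): [2.22, 2.22, 2.79, 2.79, 3.14, 3.14, 3.14].

## Interface

Orientations are given as a unit quaternion [x, y, z, w].
In Python, from workcell import get_obs, camera, hand_in, tip_reach gives the robot as it stands. The module is installed in compiled form; this text tells all that it offers.
- The arm moves only by the tool move_arm, never from a script. Its argument "plan" is a list of rows, each an object with "delta_pos": the shift along the tool's x, y, z in a scale on which 1.0 is 800 mm, a list of three; "turn": the turn, a rotation vector about the tool's x, y, z in a scale on which 1.0 is pi rad, a list of three; "fingers": the closure, from 0 (fully open) to 1 (shut). A call has 1 to 12 rows; each row is the pose to reach, as a shift and turn from the pose commanded when the call began, along the tool's axes at that moment; what a row does not reach only later rows make up. A row lasts 1/8 s, in which the tool goes at most 62.5 mm and 10.7 degrees, less where a joint would pass 70% of its speed; a pose out of reach is approached as far as the arm can. A shift or turn number past 1, either way, is cut back to 1. A call with a gripper value outside its range is refused whole. The fingers move at their own pace and stop on an object; "force" is the grip in N (left out, the last holds). Time passes only in rows, so rows that repeat a pose let the fingers close. It gives the time, the measured TCP pose, the force, the opening and the grip force at its end, in the units of the state.
- get_obs(): the state, without advancing time (a new reading comes with each control period).
- camera(name): name is "side" or "top"; returns a dict with "color" (480x640x3 uint8, red, green, blue), "range_z" (480x640 float32, m along the optical axis (not along the pixel's ray), 0 where there is no reading), "fx", "fy", "cx", "cy" (pixels), "k1" (the pictures are not rectified: a ray, as slopes to the right and down, at radius r is drawn at 1 + k1 r^2 times it, then the intrinsics apply), "R" (3x3) and "t" (3): a world point X has camera coordinates R X + t. Camera axes: x right, y down, z forward; pixel columns grow to the right and rows downward; lengths in m; the calibration is good to about 2 mm. A picture is of the moment at which its call begins.
- hand_in(): hands the job in; it is judged then, once.
The state is a dict: "clock": time; "joint_pos": joint angles; "joint_velocities": joint speeds; "tau": joint torques, N m; "position": TCP position; "ee_rot": TCP orientation; "ft_force": force on the tool from outside, world axes, zero at the start; "torque": the same for the moment, N m; "grip_width": opening from 0.0 (shut) to 1.0 (fully open); "grasp_force": force on a finger pad.
Only numpy, scipy, OpenCV 4.12 (cv2) and the standard library are available. Lean on these libraries where they do the work, as an engineer would, in place of code of your own. Each camera call takes 0.05 s, during which the arm holds its last target. There are 200 camera calls.

## Task

Lay out this kit for the assembler. Take the stack of parts apart from the top down: first the hexagon nut flat into the hexagonal rim, then the round cover flat into the large round rim, then the square flange flat into the square rim; last, lift the headless bushing out of the rack and stand it upright in the small round rim. Keep every part upright on the way and leave the two rubber-headed plungers standing where they are in the rack.

Things in the scene. Friction and masses are not known exactly. Their poses are not given: they have to be found in the camera images.
- nut: Brass hexagon nut, 28 mm across flats, 20 mm high; top of the stack, flat on the round cover. The stack from below: plywood block 100 x 100 x 15 mm fixed to the table, flange, cover, nut. Origin: centre of its underside; z up; its y axis is square to one pair of flats, the other pairs are turned 60 degrees either way.
- cover: Round steel cover, a disc 46 mm diameter, 20 mm high, six small dark screw holes near its edge; middle of the stack, on the flange and under the nut. Origin: centre of its underside, z up.
- flange: Square aluminium flange 64 x 64 mm, 20 mm high, a dark bolt hole in each corner; bottom of the stack, on the 15 mm plywood block. Origin: centre of its underside; x and y square to its sides, z up.
- bushing: Headless steel bushing: foot disc 28 mm across, 8 mm high, on it a plain 18 mm tube with dark bore; 64 mm high in all. Loose, in any place of a row of three with the plungers, 36 mm apart, on a fixed grey rack (base 130 x 60 x 10 mm) with end plates 45 mm higher, 62 mm from its middle. Origin: centre of underside; z up; x along the row (neighbours), y across it: the finger gaps are at +y and -y.
- plunger_a: Headed plunger, one of two, left standing in the rack: steel foot disc 28 mm diameter and 8 mm high, 14 mm stem, black rubber head 24 mm round at the top, 12 mm high, 54 mm high in all. Loose; must stay standing where it is. Origin: centre of its underside, z up.
- plunger_b: Headed plunger, one of two, left standing in the rack: steel foot disc 28 mm diameter and 8 mm high, 14 mm stem, black rubber head 20 mm square at the top, 12 mm high, 54 mm high in all. Loose; must stay standing where it is. Origin: centre of its underside, z up.
- nest_hex: Fixed black tile 104 x 104 x 6 mm with a raised white rim, 4 mm high and 5 mm thick (its top 10 mm above the table). The rim is a hexagon, 48 mm across flats inside; place of the nut. A pair of its flats is square to y. Origin: centre of the tile's underside, on the table; x, y along its edges, z up. The floor inside the rim is 6 mm above the origin.
- nest_round: Fixed black tile 104 x 104 x 6 mm with a raised white rim, 4 mm high and 5 mm thick (its top 10 mm above the table). The rim is a circle, 66 mm inside diameter (the larger of the two circles); place of the cover. Origin: centre of the tile's underside, on the table; x, y along its edges, z up. The floor inside the rim is 6 mm above the origin.
- nest_square: Fixed black tile 104 x 104 x 6 mm with a raised white rim, 4 mm high and 5 mm thick (its top 10 mm above the table). The rim is a square, 84 mm inside, its sides along x and y; place of the flange. Origin: centre of the tile's underside, on the table; x, y along its edges, z up. The floor inside the rim is 6 mm above the origin.
- nest_small: Fixed black tile 104 x 104 x 6 mm with a raised white rim, 4 mm high and 5 mm thick (its top 10 mm above the table). The rim is a circle, 46 mm inside diameter (the smaller of the two circles); place of the bushing. Origin: centre of the tile's underside, on the table; x, y along its edges, z up. The floor inside the rim is 6 mm above the origin.

How it is judged:
By the outcome, as a careful person would: the job done as asked, in the order asked, and still so for the second after the job is handed in, with the robot touching nothing.
It also fails if it takes over 128 s, if anything falls off the work surface, if the arm or the gripper's body presses on something with over 40 N, if the wrist force passes 120 N, or if a joint passes its speed limit or range.

## Working session

There is one attempt and no reset: what is moved stays moved. The work goes in short steps, Python scripts to look and compute and a tool call to move; the robot and the scene stay as the last step left them, time stands still between calls to the robot, and variables do not carry over. Pictures are saved under pics/ and viewed, at most 16 in all, crops included, and the job is handed in when it is done.

Besides the shell and the picture viewer there is one more tool, called after "Call:" as name(argument=value, ...) on one line, values as JSON. move_arm: Moves the arm, as the interface text tells. Its arguments: {"type":"object","properties":{"plan":{"type":"array","items":{"type":"object","properties":{"delta_pos":{"type":"array","items":{"type":"number"}},"turn":{"type":"array","items":{"type":"number"}},"fingers":{"type":"number"}}}},"force":{"type":"number"}},"required":["plan"]}

```bash
mkdir -p pics
python3 - <<'E'
from workcell import *
import cv2
print(get_obs(), tip_reach)
for n in ("top","side"):
    c=camera(n); cv2.imwrite(f"pics/{n}0.png",c["color"][:,:,::-1]); print({k:c[k] for k in c if k not in("color","range_z")})
E
```

```text
{'clock': 0.0, 'joint_pos': array([ 1.21642535,  0.33286937, -0.06470125,  1.46097658,  0.02155355,
        1.34988376, -0.08849015]), 'joint_velocities': array([ 0.00046182, -0.00090756, -0.0006043 , -0.00093606,  0.0007898 ,
        0.00033672, -0.00029076]), 'tau': array([-5.37071319e-04, -6.25451016e+01,  4.81787429e-02, -3.91608238e+01,
        1.58715929e-02,  9.89404827e-03, -3.84815132e-05]), 'position': array([ 0.20346256, -0.59056195,  0.24150063]), 'ee_rot': array([ 9.86270406e-01,  1.65136807e-01, -1.30162087e-04, -7.10232092e-04]), 'ft_force': array([ 0.07587935,  0.11367351, -0.87346034]), 'torque': array([-0.04660361,  0.03407091,  0.00551248]), 'grasp_force': 0.0, 'grip_width': 0.9986223763156978} 0.011
{'fx': 555.501176992014, 'fy': 555.501176992014, 'cx': 318.8507249108794, 'cy': 244.26858249444032, 'k1': -0.12503834721059373, 'R': array([[ 0.02778534, -0.99952701,  0.01318074],
       [-0.9859416 , -0.02957631, -0.16445184],
       [ 0.16476389, -0.00842609, -0.98629705]]), 't': array([-0.02055787,  0.54768026,  0.96529464])}
{'fx': 518.4964730646941, 'fy': 518.4964730646941, 'cx': 325.86853260491984, 'cy': 236.46178141835486, 'k1': 0.044079091741936034, 'R': array([[-0.71685769, -0.69695591,  0.01917079],
       [-0.42469204,  0.41468252, -0.80478263],
       [ 0.55294822, -0.58505629, -0.59325998]]), 't': array([0.39754323, 0.28051954, 0.79826864])}
```

View pics/top0.png

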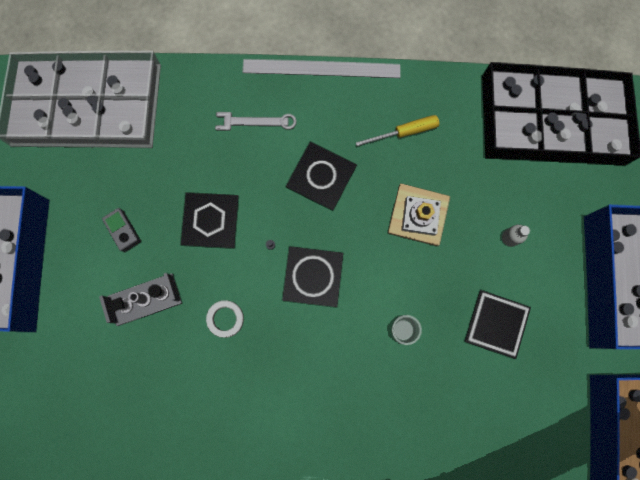

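View pics/side0.png

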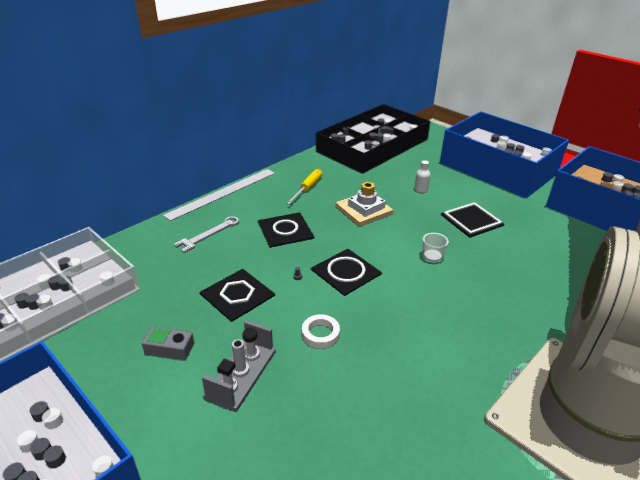

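The top view shows the hex nest at (209,220), small nest (321,175), round nest (313,276), square nest (498,324), stack (422,213) and rack (141,299). In the side view the bushing stands in the middle place of the row, at (239,347). Next I take enlarged crops.

```bash
cat > h.py <<'E'
import numpy as np, cv2
from workcell import *
def K(c): return np.array([[c["fx"],0,c["cx"]],[0,c["fy"],c["cy"]],[0,0,1]])
def D(c): return np.array([c["k1"],0,0,0.])
def world(c,px,z):
    "pixels -> world points at height z"
    s=cv2.undistortPoints(np.array(px,float).reshape(-1,1,2),K(c),D(c))[:,0]
    d=np.c_[s,np.ones(len(s))]@c["R"]; o=-c["R"].T@c["t"]
    return o+d*((z-o[2])/d[:,2])[:,None]
def pix(c,X):
    return cv2.projectPoints(np.array(X,float).reshape(-1,3),cv2.Rodrigues(c["R"])[0],c["t"],K(c),D(c))[0][:,0]
def crop(c,x,y,w,h,s): return cv2.resize(c["color"][y:y+h,x:x+w,::-1],None,fx=s,fy=s,interpolation=cv2.INTER_CUBIC)
E
python3 - <<'E'
from h import *
c=camera("top")
cv2.imwrite("pics/c1.png",np.hstack([crop(c,385,178,70,70,5.5),crop(c,98,265,70,70,5.5)]))
# nests: white rims by threshold, tile corners by dark threshold
g=cv2.cvtColor(c["color"],cv2.COLOR_RGB2GRAY)
for n,(x,y) in dict(hex=(209,220),small=(321,175),round=(313,276),square=(498,324)).items():
    r=38; sub=g[y-r:y+r,x-r:x+r]
    m=(sub>130).astype(np.uint8)
    ct=max(cv2.findContours(m,cv2.RETR_EXTERNAL,cv2.CHAIN_APPROX_NONE)[0],key=cv2.contourArea).reshape(-1,2)+[x-r,y-r]
    w=world(c,ct,.010)[:,:2].astype(np.float32)*1000
    print(n,"rim minrect",cv2.minAreaRect(w),"circle",cv2.fitEllipse(w))
    m=(cv2.medianBlur(c["color"],3).max(2)[y-r:y+r,x-r:x+r]<55)|(m>0)
    ct=max(cv2.findContours(m.astype(np.uint8),cv2.RETR_EXTERNAL,cv2.CHAIN_APPROX_NONE)[0],key=cv2.contourArea).reshape(-1,2)+[x-r,y-r]
    print("   tile",cv2.minAreaRect(world(c,ct,.006)[:,:2].astype(np.float32)*1000))
E
```

```text
hex rim minrect ((596.1595458984375, 206.15170288085938), (56.34347915649414, 64.50155639648438), 28.991653442382812) circle ((596.383544921875, 206.0212860107422), (58.72092056274414, 59.63665771484375), 22.71516990661621)
   tile ((595.9017333984375, 205.49337768554688), (102.96340942382812, 103.07589721679688), 88.64163970947266)
small rim minrect ((690.606689453125, -5.429479598999023), (54.14925765991211, 54.08415985107422), 1.8310279846191406) circle ((690.8125, -5.410172939300537), (54.486209869384766, 54.667205810546875), 18.90399169921875)
   tile ((689.9207153320312, -5.318489074707031), (102.84284973144531, 103.22811889648438), 64.4507064819336)
round rim minrect ((493.8034362792969, 4.209449768066406), (75.12369537353516, 74.69287872314453), 1.9929215908050537) circle ((493.9186706542969, 5.025335788726807), (74.38041687011719, 75.10629272460938), 42.06612777709961)
   tile ((494.1124572753906, 4.880786895751953), (102.019775390625, 101.93096923828125), 84.70392608642578)
square rim minrect ((412.81591796875, -346.76025390625), (93.82952117919922, 94.05330657958984), 72.35029602050781) circle ((412.80670166015625, -346.7243347167969), (108.19933319091797, 108.66812896728516), 95.8769302368164)
   tile ((411.6094055175781, -343.8464660644531), (101.78202056884766, 100.70018768310547), 71.88723754882812)
```

View pics/c1.png

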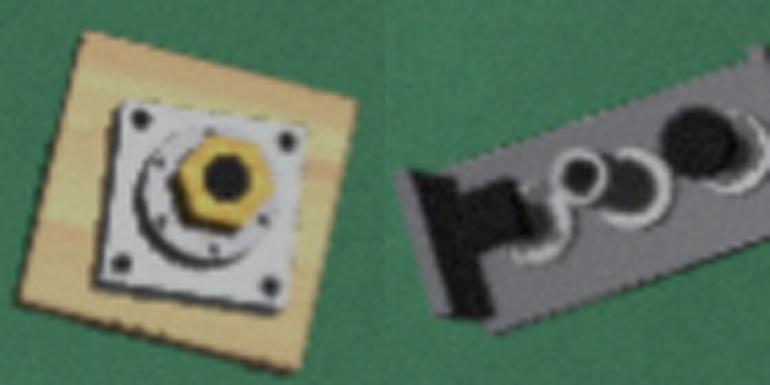

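Stack crop: nut bore at (228,178), cover screw holes centred on (212,190), flange bolt holes at (141,119), (287,142), (270,286) and (122,263). Rack crop: bushing mouth at (580,177), between the square head on the left and the round head on the right.

Run:
```python
from h import *
c=camera("top"); s=camera("side")
f=lambda u,x0,y0: (np.array(u,float)+.5)/5.5-.5+[x0,y0]
P=lambda u,z,x0=385,y0=178: world(c,f(u,x0,y0),z)[:,:2]*1000
np.set_printoptions(precision=1,suppress=True)
h=P([(141,119),(287,142),(270,286),(122,263)],.035); print("flange",h.mean(0),[np.degrees(np.arctan2(*(h[(i+1)%4]-h[i])[::-1])) for i in range(4)])
h=P([(210,131),(160,160),(162,220),(214,250),(264,218)],.055); print("cover",(h[0]+h[3])/2,(h[1]+h[4])/2)
print("nut bore",P([(228,178)],.075))
R=lambda u,z:P(u,z,98-0,265)
r=R([(195,177)],.074); print("bush",r,"foot",R([(247,187)],.018))
h=R([(110,213),(314,143)],.064); print("heads",h,np.degrees(np.arctan2(*(h[1]-h[0])[::-1])))
h=R([(115,333),(385,240)],.010); print("edge",np.degrees(np.arctan2(*(h[1]-h[0])[::-1])))
# nut top face contour
col=c["color"][178:248,385:455].astype(int); big=cv2.resize(col.astype(np.uint8),None,fx=4,fy=4,interpolation=cv2.INTER_CUBIC).astype(int)
m=((big[...,0]-big[...,2]>75)).astype(np.uint8); m[:80]=0 if 0 else m[:80]
n,l,st,ce=cv2.connectedComponentsWithStats(m); print(st[:6].tolist())
i=l[int((205)/5.5*4),int(195/5.5*4)]; print(i)
if i:
    ct=max(cv2.findContours((l==i).astype(np.uint8),0,1)[0],key=cv2.contourArea).reshape(-1,2)
    w=world(c,(ct+.5)/4-.5+[385,178],.075)[:,:2].astype(np.float32)*1000; print("nut",cv2.minAreaRect(w),cv2.fitEllipse(w))
# side check: crops with projected estimates
a=crop(s,335,175,70,60,5.7); b=crop(s,200,318,75,90,5.7*60/90)
cv2.imwrite("pics/s1.png",np.hstack([a,b]));print(a.shape,b.shape)
```

```text
flange [ 612.2 -195.8] [np.float64(-97.16032984004556), np.float64(172.81816157006688), np.float64(82.87188883883215), np.float64(-7.432992972021657)]
cover [ 611.8 -194.1] [ 612.2 -194.1]
nut bore [[ 611.4 -195.4]]
bush [[439.9 319.7]] foot [[440.5 319.7]]
heads [[427.8 350.3]
 [452.9 284.5]] -69.13907990592185
edge -69.02031725801366
[[0, 0, 280, 280, 76639], [132, 100, 64, 62, 1761]]
1
nut ((611.0197143554688, -194.7989501953125), (26.326353073120117, 29.767972946166992), 46.26799011230469) ((610.84326171875, -194.4988555908203), (27.294645309448242, 27.89337921142578), 60.53584671020508)
(342, 399, 3) (342, 285, 3)
```

View pics/s1.png

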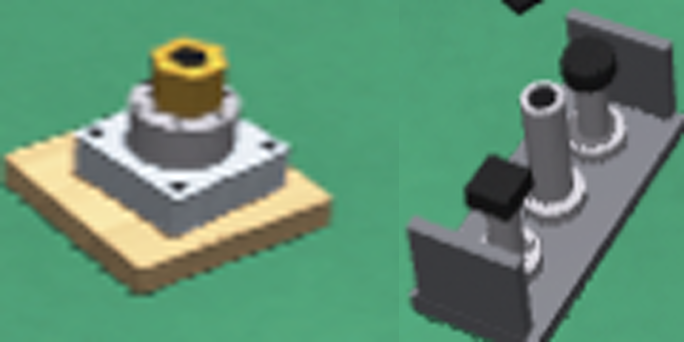

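Side crops confirm that the bushing is in the middle and the stack is intact, with the nut top near (188,55). Now a yaw fit for the nut from its silhouette.

Run:
```python
from h import *
from scipy.optimize import differential_evolution as DE
for n,box in (("top",(408,196,30,30)),("side",(356,178,24,24))):
    c=camera(n);x,y,w,h=box;S=6
    im=cv2.resize(c["color"][y:y+h,x:x+w],None,fx=S,fy=S,interpolation=cv2.INTER_CUBIC).astype(int)
    m=((im[...,0]-im[...,2]>40)&(im[...,0]>im[...,1]-0)).astype(np.uint8)
    m=cv2.morphologyEx(m,cv2.MORPH_CLOSE,np.ones((25,25)))
    def cost(p):
        a=np.radians(p[2]+30+60*np.arange(6)); r=14/np.cos(np.pi/6)
        X=[((p[0]+r*np.cos(t))/1e3,(p[1]+r*np.sin(t))/1e3,z) for t in a for z in(.055,.075)]
        q=(pix(c,X)-[x,y]+.5)*S-.5
        k=np.zeros_like(m);cv2.fillConvexPoly(k,cv2.convexHull(np.round(q*16).astype(np.int32)),1,shift=4)
        return 1-(k&m).sum()/((k|m).sum())
    r=DE(cost,[(600,622),(-206,-184),(-30,30)],seed=1,maxiter=60)
    print(n,r.x,r.fun); print([(d,round(min(cost([r.x[0]+i,r.x[1]+j,d]) for i in(-1,0,1) for j in(-1,0,1)),3)) for d in range(-30,31,6)])
```

```text
top [ 613.98249843 -197.47371913  -12.84192176] 0.4508218808946376
[(-30, np.float64(0.461)), (-24, np.float64(0.46)), (-18, np.float64(0.456)), (-12, np.float64(0.45)), (-6, np.float64(0.455)), (0, np.float64(0.459)), (6, np.float64(0.463)), (12, np.float64(0.463)), (18, np.float64(0.464)), (24, np.float64(0.464)), (30, np.float64(0.461))]
side [ 611.25668827 -196.27294685  -20.68839395] 0.08369889454290225
[(-30, np.float64(0.111)), (-24, np.float64(0.091)), (-18, np.float64(0.094)), (-12, np.float64(0.116)), (-6, np.float64(0.13)), (0, np.float64(0.141)), (6, np.float64(0.148)), (12, np.float64(0.147)), (18, np.float64(0.143)), (24, np.float64(0.13)), (30, np.float64(0.111))]
```

```bash
cat >> h.py <<'E'
from scipy.spatial.transform import Rotation as Ro
def to(x,y,z,yaw):
    "tool shift and turn to world x,y,z (mm), tool y axis at yaw (deg), pointing down"
    o=get_obs(); A=Ro.from_quat(o["ee_rot"])
    ty=np.radians(yaw); yv=np.array([np.cos(ty),np.sin(ty),0]); zv=np.array([0,0,-1.]); B=Ro.from_matrix(np.c_[np.cross(yv,zv),yv,zv])
    d=A.inv().apply(np.array([x,y,z])/1e3-o["position"]); r=(A.inv()*B).as_rotvec()
    print("pos",(o["position"]*1e3).round(1),"yaw",np.degrees(np.arctan2(A.as_matrix()[1,1],A.as_matrix()[0,1])).round(1),"delta",d.round(4),"turn",r.round(4),"t",o["clock"],"w",round(o["grip_width"],3),"F",o["ft_force"].round(1),"g",round(o["grasp_force"],1))
E
python3 -c "
from h import *
to(611.3,-195.3,180,-78)"
```

```text
pos [ 203.6 -590.8  242.1] yaw -71.0 delta [ 0.5143 -0.2411  0.0622] turn [-3.000e-04  1.000e-04  1.224e-01] t 0.35 w 0.999 F [ 0.4 -0.5  0.3] g 0.0
```

The manual's scale: shifts go in shares of 800 mm and turns go in shares of pi rad. Converting my numbers, 0.5143 m is 0.6429, -0.2411 m is -0.3014, 0.122 rad is 0.0388.

Call:
move_arm(plan=[{"delta_pos": [0.6429, -0.3014, 0.0778], "turn": [0, 0, 0.0388], "fingers": 0.3}, {"delta_pos": [0.6429, -0.3014, 0.0778], "turn": [0, 0, 0.0388], "fingers": 0.3}, {"delta_pos": [0.6429, -0.3014, 0.0778], "turn": [0, 0, 0.0388], "fingers": 0.3}, {"delta_pos": [0.6429, -0.3014, 0.0778], "turn": [0, 0, 0.0388], "fingers": 0.3}, {"delta_pos": [0.6429, -0.3014, 0.0778], "turn": [0, 0, 0.0388], "fingers": 0.3}, {"delta_pos": [0.6429, -0.3014, 0.0778], "turn": [0, 0, 0.0388], "fingers": 0.3}, {"delta_pos": [0.6429, -0.3014, 0.0778], "turn": [0, 0, 0.0388], "fingers": 0.3}, {"delta_pos": [0.6429, -0.3014, 0.0778], "turn": [0, 0, 0.0388], "fingers": 0.3}, {"delta_pos": [0.6429, -0.3014, 0.0778], "turn": [0, 0, 0.0388], "fingers": 0.3}, {"delta_pos": [0.6429, -0.3014, 0.0778], "turn": [0, 0, 0.0388], "fingers": 0.3}, {"delta_pos": [0.6429, -0.3014, 0.0778], "turn": [0, 0, 0.0388], "fingers": 0.3}, {"delta_pos": [0.6429, -0.3014, 0.0778], "turn": [0, 0, 0.0388], "fingers": 0.3}])

```text
clock: 1.85
position: [0.6104, -0.1975, 0.1803]
ee_rot: [0.995, 0.103, -0.0, 0.001]
ft_force: [-0.7, 0.5, -0.0]
grip_width: 0.699
grasp_force: 0.0
```

```bash
python3 -c "
from h import *
to(611.3,-195.3,110,-78)
c=camera('side'); print(pix(c,[(.6113,-.1953,z) for z in (.169,.18,.075)]))
p=pix(c,[get_obs()['position']])[0].astype(int); print(p,tip_reach)
cv2.imwrite('pics/g1.png',crop(c,300,60,140,160,3.7))"
```

```text
pos [ 610.4 -197.5  180.3] yaw -78.1 delta [ 0.0013 -0.0021  0.0703] turn [ 0.0011  0.0004 -0.0023] t 1.85 w 0.699 F [-0.7  0.5 -0. ] g 0.0
[[370.42194024 147.93127823]
 [370.77814462 143.39364531]
 [367.54916708 184.6453173 ]]
[371 143] 0.011
```

View pics/g1.png

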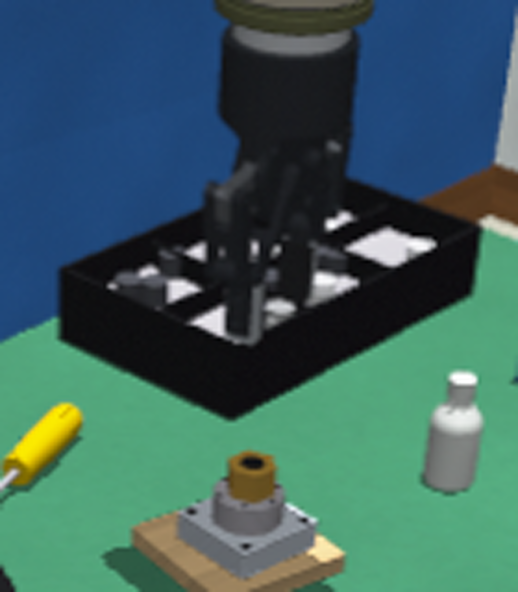

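The gripper hangs centred over the stack with its near fingertip ending at about (240,338) in the crop. I use this to find the real tip height at this opening.

```bash
python3 -c "
from h import *
c=camera('side')
u=np.array([-np.cos(np.radians(78)),np.sin(np.radians(78)),0]);v=np.array([u[1],-u[0],0])
for d in(.031,.042):
  for w in(-.011,.011):
    for z in (.160,.169,.177): print(d,w,z,(pix(c,[np.array([.6104,-.1975,z])+u*d+v*w])[0]-[300,60])*3.7)"
```

```text
0.031 -0.011 0.16 [254.55985495 363.28975983]
0.031 -0.011 0.169 [255.62438926 349.51896892]
0.031 -0.011 0.177 [256.57996002 337.16449905]
0.031 0.011 0.16 [221.89606038 353.43949797]
0.031 0.011 0.169 [222.79517779 339.73312637]
0.031 0.011 0.177 [223.60217067 327.43728351]
0.042 -0.011 0.16 [245.5932817  370.65756489]
0.042 -0.011 0.169 [246.62078023 356.83150186]
0.042 -0.011 0.177 [247.5431496  344.42677077]
0.042 0.011 0.16 [212.78814015 360.68047577]
0.042 0.011 0.169 [213.64882143 346.91905086]
0.042 0.011 0.177 [214.4213489  334.57315817]
```

```bash
python3 -c "
from h import *
to(611.3,-195.3,71.5,-78)"
```

```text
pos [ 610.6 -197.4  180.5] yaw -78.1 delta [ 0.0012 -0.002   0.109 ] turn [ 0.0011  0.     -0.0023] t 1.95 w 0.698 F [ 0.6 -0.4 -0.5] g 0.0
```

In the tool's units: 0.109 m is 0.1363, -0.002 m is -0.0025.

Call:
move_arm(force=40, plan=[{"delta_pos": [0.0015, -0.0025, 0.0625], "turn": [0, 0, 0], "fingers": 0.4}, {"delta_pos": [0.0015, -0.0025, 0.1], "turn": [0, 0, 0], "fingers": 0.4}, {"delta_pos": [0.0015, -0.0025, 0.125], "turn": [0, 0, 0], "fingers": 0.4}, {"delta_pos": [0.0015, -0.0025, 0.1363], "turn": [0, 0, 0], "fingers": 0.4}, {"delta_pos": [0.0015, -0.0025, 0.1363], "turn": [0, 0, 0], "fingers": 0.4}, {"delta_pos": [0.0015, -0.0025, 0.1363], "turn": [0, 0, 0], "fingers": 0.6}, {"delta_pos": [0.0015, -0.0025, 0.1363], "turn": [0, 0, 0], "fingers": 0.7}, {"delta_pos": [0.0015, -0.0025, 0.1363], "turn": [0, 0, 0], "fingers": 0.8}, {"delta_pos": [0.0015, -0.0025, 0.1363], "turn": [0, 0, 0], "fingers": 0.9}, {"delta_pos": [0.0015, -0.0025, 0.1363], "turn": [0, 0, 0], "fingers": 1.0}, {"delta_pos": [0.0015, -0.0025, 0.1363], "turn": [0, 0, 0], "fingers": 1.0}])

```text
clock: 3.32
position: [0.613, -0.1935, 0.0727]
ee_rot: [0.995, 0.105, 0.001, 0.001]
ft_force: [-0.8, 0.4, 6.5]
grip_width: 0.318
grasp_force: 39.6
```

```bash
python3 -c "
from h import *
to(611.3,-195.3,130,-78)"
```

```text
pos [ 613.  -193.5   72.7] yaw -78.0 delta [-0.0019  0.0015 -0.0573] turn [ 0.0014 -0.002   0.0003] t 3.325 w 0.318 F [-0.8  0.4  6.5] g 39.6
```

In the tool's units: -0.06 m is -0.075, -0.02 m is -0.025.

Call:
move_arm(plan=[{"delta_pos": [0, 0, -0.025], "turn": [0, 0, 0], "fingers": 1}, {"delta_pos": [0, 0, -0.075], "turn": [0, 0, 0], "fingers": 1}, {"delta_pos": [0, 0, -0.075], "turn": [0, 0, 0], "fingers": 1}, {"delta_pos": [0, 0, -0.075], "turn": [0, 0, 0], "fingers": 1}])

```text
clock: 3.82
position: [0.612, -0.1932, 0.1315]
ee_rot: [0.995, 0.105, 0.0, 0.0]
ft_force: [0.2, -0.4, -2.3]
grip_width: 0.322
grasp_force: 39.8
```

```bash
python3 -c "
from h import *
to(596.2,206,90,-91.4)"
```

```text
pos [ 612.  -193.2  131.5] yaw -78.0 delta [ 0.0677 -0.3938  0.0414] turn [ 3.000e-04 -2.000e-04  2.342e-01] t 3.825 w 0.322 F [ 0.2 -0.4 -2.3] g 39.8
```

In the tool's units: -0.3938 m is -0.4923, 0.0677 m is 0.0846, 0.234 rad is 0.0745.

Call:
move_arm(plan=[{"delta_pos": [0.0125, -0.0563, 0], "turn": [0, 0, 0.0095], "fingers": 1}, {"delta_pos": [0.0213, -0.1125, 0], "turn": [0, 0, 0.0191], "fingers": 1}, {"delta_pos": [0.0313, -0.175, 0], "turn": [0, 0, 0.0286], "fingers": 1}, {"delta_pos": [0.0413, -0.2375, 0], "turn": [0, 0, 0.0382], "fingers": 1}, {"delta_pos": [0.0525, -0.3, 0], "turn": [0, 0, 0.0477], "fingers": 1}, {"delta_pos": [0.0625, -0.3625, 0], "turn": [0, 0, 0.0573], "fingers": 1}, {"delta_pos": [0.0738, -0.425, 0.0125], "turn": [0, 0, 0.0668], "fingers": 1}, {"delta_pos": [0.0813, -0.475, 0.0375], "turn": [0, 0, 0.0745], "fingers": 1}, {"delta_pos": [0.0846, -0.4923, 0.0518], "turn": [0, 0, 0.0745], "fingers": 1}, {"delta_pos": [0.0846, -0.4923, 0.0518], "turn": [0, 0, 0.0745], "fingers": 1}, {"delta_pos": [0.0846, -0.4923, 0.0518], "turn": [0, 0, 0.0745], "fingers": 1}])

```text
clock: 5.2
position: [0.597, 0.204, 0.0899]
ee_rot: [1.0, -0.013, 0.0, 0.001]
ft_force: [0.8, -0.3, -1.8]
grip_width: 0.319
grasp_force: 39.8
```

```bash
python3 -c "
from h import *
to(596.2,206,24.5,-91.4)
c=camera('side');cv2.imwrite('pics/g2.png',crop(c,170,180,130,150,3.8))"
```

```text
pos [597.  204.   89.9] yaw -91.5 delta [-0.0009 -0.0021  0.0654] turn [ 0.0011 -0.0004 -0.0018] t 5.2 w 0.319 F [ 0.8 -0.3 -1.8] g 39.8
```

View pics/g2.png

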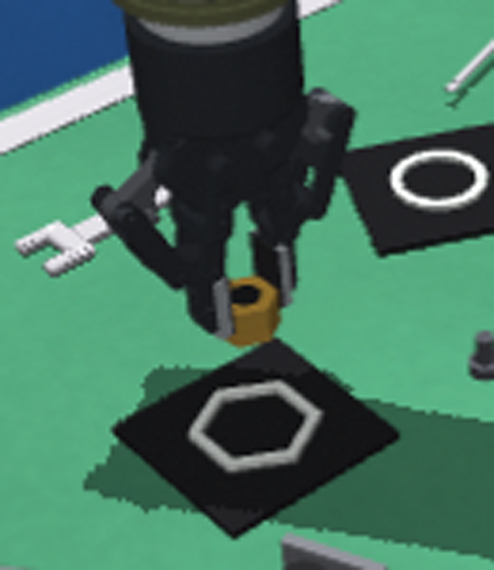

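The nut is held level, with the pad tips about 7 mm above its underside, over the hex rim. Lowering it and letting go.

In the tool's units: 0.066 m is 0.0825, -0.0009 m is -0.0011.

Call:
move_arm(plan=[{"delta_pos": [-0.0011, -0.0025, 0.0375], "turn": [0, 0, 0], "fingers": 1}, {"delta_pos": [-0.0011, -0.0025, 0.0625], "turn": [0, 0, 0], "fingers": 1}, {"delta_pos": [-0.0011, -0.0025, 0.075], "turn": [0, 0, 0], "fingers": 1}, {"delta_pos": [-0.0011, -0.0025, 0.08], "turn": [0, 0, 0], "fingers": 1}, {"delta_pos": [-0.0011, -0.0025, 0.0825], "turn": [0, 0, 0], "fingers": 1}, {"delta_pos": [-0.0011, -0.0025, 0.0825], "turn": [0, 0, 0], "fingers": 1}])

```text
clock: 6.0
position: [0.5958, 0.2081, 0.0242]
ee_rot: [1.0, -0.012, 0.0, -0.0]
ft_force: [0.4, 0.3, -2.1]
grip_width: 0.321
grasp_force: 39.8
```

In the tool's units: -0.12 m is -0.15, -0.06 m is -0.075.

Call:
move_arm(plan=[{"delta_pos": [0, 0, 0.0013], "turn": [0, 0, 0], "fingers": 1}, {"delta_pos": [0, 0, 0.0013], "turn": [0, 0, 0], "fingers": 0.62}, {"delta_pos": [0, 0, 0.0013], "turn": [0, 0, 0], "fingers": 0.55}, {"delta_pos": [0, 0, 0.0013], "turn": [0, 0, 0], "fingers": 0.5}, {"delta_pos": [0, 0, 0.0013], "turn": [0, 0, 0], "fingers": 0.45}, {"delta_pos": [0, 0, -0.025], "turn": [0, 0, 0], "fingers": 0.45}, {"delta_pos": [0, 0, -0.075], "turn": [0, 0, 0], "fingers": 0.4}, {"delta_pos": [0, 0, -0.15], "turn": [0, 0, 0], "fingers": 0.2}])

```text
clock: 7.0
position: [0.5946, 0.2078, 0.1451]
ee_rot: [1.0, -0.012, -0.001, 0.0]
ft_force: [0.7, 0.3, -0.1]
grip_width: 0.793
grasp_force: 0.0
```

```bash
python3 -c "
from h import *
to(612,-194.5,120,-97)
c=camera('side')
t=camera('top');cv2.imwrite('pics/g3.png',np.hstack([crop(c,190,250,100,80,4),crop(t,390,180,80,64,5)]))"
```

```text
pos [594.6 207.8 145.1] yaw -91.4 delta [0.0271 0.4017 0.0253] turn [0.0007 0.0018 0.0982] t 7.0 w 0.793 F [ 0.7  0.3 -0.1] g 0.0
```

View pics/g3.png

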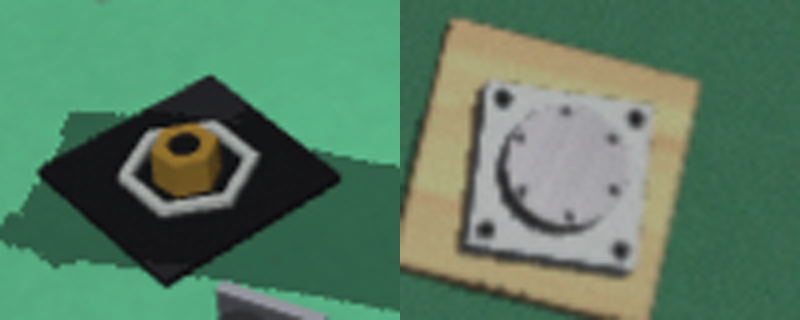

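The nut sits flat inside the hex rim (left crop, 186,160). The cover has not moved. Back to the stack for the cover.

In the tool's units: 0.4017 m is 0.5021, 0.05 m is 0.0625, 0.05 rad is 0.0159.

Call:
move_arm(plan=[{"delta_pos": [0.0038, 0.0625, 0], "turn": [0, 0, 0.0064], "fingers": 0.15}, {"delta_pos": [0.0088, 0.125, 0], "turn": [0, 0, 0.0127], "fingers": 0.15}, {"delta_pos": [0.0125, 0.1875, 0], "turn": [0, 0, 0.0159], "fingers": 0.15}, {"delta_pos": [0.0175, 0.25, 0.0125], "turn": [0, 0, 0.0191], "fingers": 0.15}, {"delta_pos": [0.0225, 0.3125, 0.0188], "turn": [0, 0, 0.0223], "fingers": 0.15}, {"delta_pos": [0.0263, 0.375, 0.025], "turn": [0, 0, 0.0255], "fingers": 0.15}, {"delta_pos": [0.03, 0.4375, 0.0313], "turn": [0, 0, 0.0286], "fingers": 0.15}, {"delta_pos": [0.0339, 0.4875, 0.0313], "turn": [0, 0, 0.0312], "fingers": 0.15}, {"delta_pos": [0.0339, 0.5021, 0.0313], "turn": [0, 0, 0.0312], "fingers": 0.15}, {"delta_pos": [0.0339, 0.5021, 0.0313], "turn": [0, 0, 0.0312], "fingers": 0.15}, {"delta_pos": [0.0339, 0.5021, 0.0313], "turn": [0, 0, 0.0312], "fingers": 0.15}])

```text
clock: 8.48
position: [0.6133, -0.1921, 0.1193]
ee_rot: [0.998, -0.06, 0.0, -0.0]
ft_force: [-0.2, 0.9, -0.3]
grip_width: 0.853
grasp_force: 0.0
```

```bash
python3 -c "
from h import *
to(612,-194.2,50,-97)"
```

```text
pos [ 613.3 -192.1  119.3] yaw -96.9 delta [-0.0011  0.0023  0.0693] turn [-0.0009 -0.0007  0.0024] t 8.475 w 0.853 F [-0.2  0.9 -0.3] g 0.0
```

In the tool's units: 0.0695 m is 0.0869, 0.065 m is 0.0813.

Call:
move_arm(force=50, plan=[{"delta_pos": [-0.0013, 0.0025, 0.0375], "turn": [0, 0, 0], "fingers": 0.2}, {"delta_pos": [-0.0013, 0.0025, 0.0625], "turn": [0, 0, 0], "fingers": 0.2}, {"delta_pos": [-0.0013, 0.0025, 0.0813], "turn": [0, 0, 0], "fingers": 0.2}, {"delta_pos": [-0.0013, 0.0025, 0.0869], "turn": [0, 0, 0], "fingers": 0.25}, {"delta_pos": [-0.0013, 0.0025, 0.0869], "turn": [0, 0, 0], "fingers": 0.35}, {"delta_pos": [-0.0013, 0.0025, 0.0869], "turn": [0, 0, 0], "fingers": 0.42}, {"delta_pos": [-0.0013, 0.0025, 0.0869], "turn": [0, 0, 0], "fingers": 0.5}, {"delta_pos": [-0.0013, 0.0025, 0.0869], "turn": [0, 0, 0], "fingers": 0.8}, {"delta_pos": [-0.0013, 0.0025, 0.0869], "turn": [0, 0, 0], "fingers": 1}, {"delta_pos": [-0.0013, 0.0025, 0.0869], "turn": [0, 0, 0], "fingers": 1}])

```text
clock: 9.72
position: [0.6123, -0.1961, 0.0505]
ee_rot: [0.998, -0.061, 0.001, 0.0]
ft_force: [-1.1, 1.1, 6.3]
grip_width: 0.516
grasp_force: 50.8
```

In the tool's units: -0.06 m is -0.075, -0.03 m is -0.0375.

Call:
move_arm(plan=[{"delta_pos": [0, 0, -0.0125], "turn": [0, 0, 0], "fingers": 1}, {"delta_pos": [0, 0, -0.0375], "turn": [0, 0, 0], "fingers": 1}, {"delta_pos": [0, 0, -0.075], "turn": [0, 0, 0], "fingers": 1}, {"delta_pos": [0, 0, -0.075], "turn": [0, 0, 0], "fingers": 1}, {"delta_pos": [0, 0, -0.075], "turn": [0, 0, 0], "fingers": 1}])

```text
clock: 10.35
position: [0.6113, -0.1961, 0.1092]
ee_rot: [0.998, -0.061, -0.0, 0.0]
ft_force: [-0.1, 0.1, -2.9]
grip_width: 0.515
grasp_force: 51.2
```

```bash
python3 -c "
from h import *
to(494,4.8,90,-97)
c=camera('side')
cv2.imwrite('pics/g4.png',crop(c,310,100,110,130,4))"
```

```text
pos [ 611.3 -196.1  109.2] yaw -97.0 delta [-0.1409 -0.1851  0.0191] turn [ 0.0002  0.0001 -0.0001] t 10.35 w 0.515 F [-0.1  0.1 -2.9] g 51.2
```

View pics/g4.png

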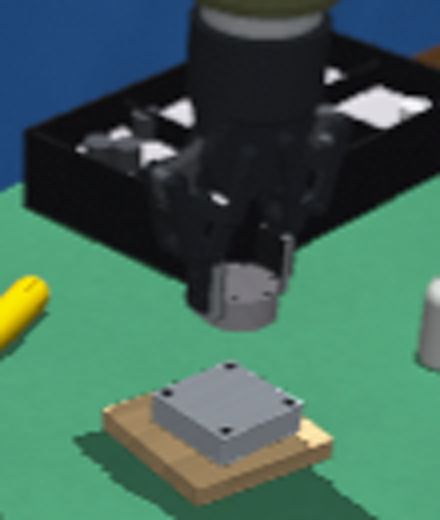

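The cover is held level, and the flange is still in place at (228,410) in the crop.

In the tool's units: -0.185 m is -0.2313, -0.175 m is -0.2188.

Call:
move_arm(plan=[{"delta_pos": [-0.0313, -0.0413, 0], "turn": [0, 0, 0], "fingers": 1}, {"delta_pos": [-0.0663, -0.0875, 0], "turn": [0, 0, 0], "fingers": 1}, {"delta_pos": [-0.1038, -0.1375, 0], "turn": [0, 0, 0], "fingers": 1}, {"delta_pos": [-0.1413, -0.1875, 0.0125], "turn": [0, 0, 0], "fingers": 1}, {"delta_pos": [-0.1663, -0.2188, 0.0188], "turn": [0, 0, 0], "fingers": 1}, {"delta_pos": [-0.1763, -0.2313, 0.0238], "turn": [0, 0, 0], "fingers": 1}, {"delta_pos": [-0.1763, -0.2313, 0.0238], "turn": [0, 0, 0], "fingers": 1}, {"delta_pos": [-0.1763, -0.2313, 0.0238], "turn": [0, 0, 0], "fingers": 1}])

```text
clock: 11.4
position: [0.4948, 0.0034, 0.0902]
ee_rot: [0.998, -0.062, 0.0, 0.0]
ft_force: [-0.2, 0.6, -1.9]
grip_width: 0.518
grasp_force: 51.3
```

```bash
python3 -c "
from h import *
to(494,4.8,22,-97)"
```

```text
pos [494.8   3.4  90.2] yaw -97.1 delta [-0.001  -0.0013  0.0682] turn [ 0.0003 -0.0003 -0.0017] t 11.4 w 0.518 F [-0.2  0.6 -1.9] g 51.3
```

Call:
move_arm(plan=[{"delta_pos": [-0.0013, -0.0013, 0.0375], "turn": [0, 0, 0], "fingers": 1}, {"delta_pos": [-0.0013, -0.0013, 0.0625], "turn": [0, 0, 0], "fingers": 1}, {"delta_pos": [-0.0013, -0.0013, 0.075], "turn": [0, 0, 0], "fingers": 1}, {"delta_pos": [-0.0013, -0.0013, 0.0813], "turn": [0, 0, 0], "fingers": 1}, {"delta_pos": [-0.0013, -0.0013, 0.085], "turn": [0, 0, 0], "fingers": 1}, {"delta_pos": [-0.0013, -0.0013, 0.085], "turn": [0, 0, 0], "fingers": 1}])

```text
clock: 12.15
position: [0.4936, 0.0058, 0.0225]
ee_rot: [0.998, -0.061, 0.0, 0.0]
ft_force: [0.8, 0.4, -1.5]
grip_width: 0.517
grasp_force: 51.3
```

In the tool's units: -0.12 m is -0.15, -0.06 m is -0.075.

Call:
move_arm(plan=[{"delta_pos": [0, 0, 0.0013], "turn": [0, 0, 0], "fingers": 1}, {"delta_pos": [0, 0, 0.0013], "turn": [0, 0, 0], "fingers": 0.43}, {"delta_pos": [0, 0, 0.0013], "turn": [0, 0, 0], "fingers": 0.38}, {"delta_pos": [0, 0, 0.0013], "turn": [0, 0, 0], "fingers": 0.3}, {"delta_pos": [0, 0, 0.0013], "turn": [0, 0, 0], "fingers": 0.25}, {"delta_pos": [0, 0, -0.025], "turn": [0, 0, 0], "fingers": 0.2}, {"delta_pos": [0, 0, -0.075], "turn": [0, 0, 0], "fingers": 0.1}, {"delta_pos": [0, 0, -0.15], "turn": [0, 0, 0], "fingers": 0}])

```text
clock: 13.15
position: [0.4921, 0.0058, 0.1423]
ee_rot: [0.998, -0.061, -0.002, -0.0]
ft_force: [1.2, -1.0, 0.5]
grip_width: 1.003
grasp_force: 0.0
```

```bash
python3 -c "
from h import *
to(612,-195.2,120,-97.2)
c=camera('side')
t=camera('top');cv2.imwrite('pics/g5.png',np.hstack([crop(c,300,235,100,80,4),crop(t,390,180,80,64,5)]))"
```

```text
pos [492.1   5.8 142.3] yaw -97.0 delta [0.1435 0.1849 0.0219] turn [0.0001 0.0031 0.0035] t 13.15 w 1.003 F [ 1.2 -1.   0.5] g 0.0
```

View pics/g5.png

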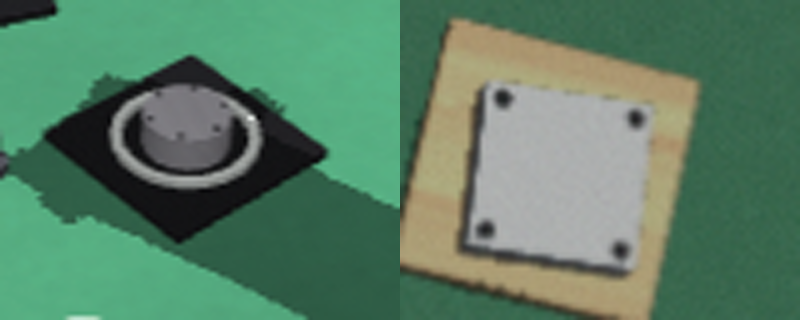

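The cover sits flat inside the large round rim. The flange has not moved. Going for the flange.

In the tool's units: 0.185 m is 0.2313, 0.17 m is 0.2125, 0.003 rad is 0.001.

Call:
move_arm(plan=[{"delta_pos": [0.0375, 0.05, 0], "turn": [0, 0, 0], "fingers": 0}, {"delta_pos": [0.0813, 0.1063, 0], "turn": [0, 0, 0], "fingers": 0}, {"delta_pos": [0.125, 0.1625, 0.0125], "turn": [0, 0, 0], "fingers": 0}, {"delta_pos": [0.1625, 0.2125, 0.025], "turn": [0, 0, 0.001], "fingers": 0}, {"delta_pos": [0.1794, 0.2313, 0.0275], "turn": [0, 0.001, 0.001], "fingers": 0}, {"delta_pos": [0.1794, 0.2313, 0.0275], "turn": [0, 0.001, 0.001], "fingers": 0}, {"delta_pos": [0.1794, 0.2313, 0.0275], "turn": [0, 0.001, 0.001], "fingers": 0}])

```text
clock: 14.12
position: [0.613, -0.1939, 0.1202]
ee_rot: [0.998, -0.062, 0.001, -0.0]
ft_force: [0.8, 0.2, 0.8]
grip_width: 0.999
grasp_force: 0.0
```

```bash
python3 -c "
from h import *
to(612,-195.5,27.5,-97.2)"
```

```text
pos [ 613.  -193.9  120.2] yaw -97.1 delta [-0.001   0.0018  0.0927] turn [-0.0006 -0.0026  0.0017] t 14.125 w 0.999 F [0.8 0.2 0.8] g 0.0
```

Call:
move_arm(force=60, plan=[{"delta_pos": [-0.0013, 0.0013, 0.05], "turn": [0, 0, 0], "fingers": 0}, {"delta_pos": [-0.0013, 0.0013, 0.0875], "turn": [0, 0, 0], "fingers": 0}, {"delta_pos": [-0.0013, 0.0013, 0.1063], "turn": [0, 0, 0], "fingers": 0}, {"delta_pos": [-0.0013, 0.0013, 0.1156], "turn": [0, 0, 0], "fingers": 0}, {"delta_pos": [-0.0013, 0.0013, 0.1156], "turn": [0, 0, 0], "fingers": 0.1}, {"delta_pos": [-0.0013, 0.0013, 0.1156], "turn": [0, 0, 0], "fingers": 0.15}, {"delta_pos": [-0.0013, 0.0013, 0.1156], "turn": [0, 0, 0], "fingers": 0.2}, {"delta_pos": [-0.0013, 0.0013, 0.1156], "turn": [0, 0, 0], "fingers": 0.25}, {"delta_pos": [-0.0013, 0.0013, 0.1156], "turn": [0, 0, 0], "fingers": 0.6}, {"delta_pos": [-0.0013, 0.0013, 0.1156], "turn": [0, 0, 0], "fingers": 1}, {"delta_pos": [-0.0013, 0.0013, 0.1156], "turn": [0, 0, 0], "fingers": 1}])

```text
clock: 15.5
position: [0.6128, -0.1962, 0.0287]
ee_rot: [0.998, -0.063, 0.002, 0.0]
ft_force: [-1.8, 0.7, 6.4]
grip_width: 0.729
grasp_force: 66.7
```

In the tool's units: -0.11 m is -0.1375, -0.08 m is -0.1.

Call:
move_arm(plan=[{"delta_pos": [0, 0, -0.0125], "turn": [0, 0, 0], "fingers": 1}, {"delta_pos": [0, 0, -0.05], "turn": [0, 0, 0], "fingers": 1}, {"delta_pos": [0, 0, -0.1], "turn": [0, 0, 0], "fingers": 1}, {"delta_pos": [0, 0, -0.1375], "turn": [0, 0, 0], "fingers": 1}, {"delta_pos": [0, 0, -0.1375], "turn": [0, 0, 0], "fingers": 1}])

```text
clock: 16.12
position: [0.6134, -0.1965, 0.1407]
ee_rot: [0.998, -0.063, 0.004, 0.001]
ft_force: [-0.4, 0.9, -1.6]
grip_width: 0.732
grasp_force: 66.3
```

```bash
python3 -c "
from h import *
to(412.8,-346.7,120,-107.7)
c=camera('side')
cv2.imwrite('pics/g6.png',crop(c,310,80,130,150,3.8))"
```

```text
pos [ 613.4 -196.5  140.7] yaw -97.2 delta [-0.1804  0.174   0.0195] turn [ 0.0003 -0.0078  0.1836] t 16.125 w 0.732 F [-0.4  0.9 -1.6] g 66.3
```

View pics/g6.png

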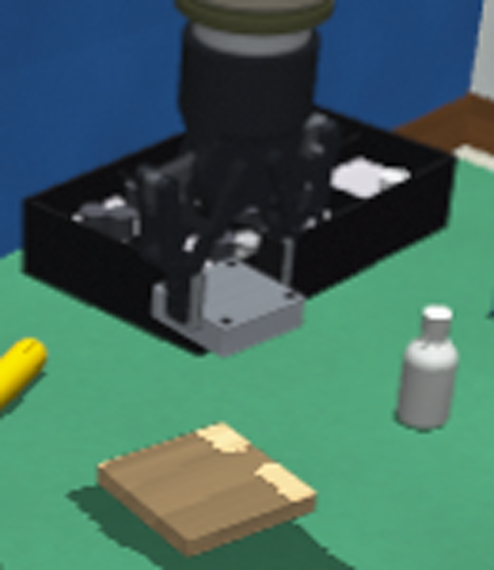

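The flange is held level, and the bare plywood block lies at (205,490). Carrying it to the square nest.

In the tool's units: -0.1804 m is -0.2255, 0.174 m is 0.2175, 0.1836 rad is 0.0584.

Call:
move_arm(plan=[{"delta_pos": [-0.0313, 0.03, 0], "turn": [0, -0.0006, 0.0095], "fingers": 1}, {"delta_pos": [-0.0688, 0.0663, 0], "turn": [0, -0.0013, 0.0191], "fingers": 1}, {"delta_pos": [-0.1063, 0.1025, 0], "turn": [0, -0.0019, 0.0286], "fingers": 1}, {"delta_pos": [-0.1438, 0.1388, 0], "turn": [0, -0.0025, 0.0382], "fingers": 1}, {"delta_pos": [-0.1813, 0.175, 0.0063], "turn": [0, -0.0025, 0.0477], "fingers": 1}, {"delta_pos": [-0.2125, 0.205, 0.0188], "turn": [0, -0.0025, 0.0573], "fingers": 1}, {"delta_pos": [-0.2255, 0.2175, 0.0244], "turn": [0, -0.0025, 0.0584], "fingers": 1}, {"delta_pos": [-0.2255, 0.2175, 0.05], "turn": [0, -0.0025, 0.0584], "fingers": 1}, {"delta_pos": [-0.2255, 0.2175, 0.075], "turn": [0, -0.0025, 0.0584], "fingers": 1}, {"delta_pos": [-0.2255, 0.2175, 0.075], "turn": [0, -0.0025, 0.0584], "fingers": 1}, {"delta_pos": [-0.2255, 0.2175, 0.075], "turn": [0, -0.0025, 0.0584], "fingers": 1}])

```text
clock: 17.55
position: [0.412, -0.346, 0.0775]
ee_rot: [0.988, -0.153, -0.002, -0.0]
ft_force: [0.9, -0.0, -1.6]
grip_width: 0.726
grasp_force: 66.2
```

```bash
python3 -c "
from h import *
to(412.8,-346.7,20,-107.7)
c=camera('side')
cv2.imwrite('pics/g7.png',crop(c,400,100,140,150,3.8))"
```

```text
pos [ 412.  -346.    77.5] yaw -107.6 delta [0.0012 0.0005 0.0575] turn [0.     0.0048 0.001 ] t 17.55 w 0.726 F [ 0.9 -0.  -1.6] g 66.2
```

View pics/g7.png

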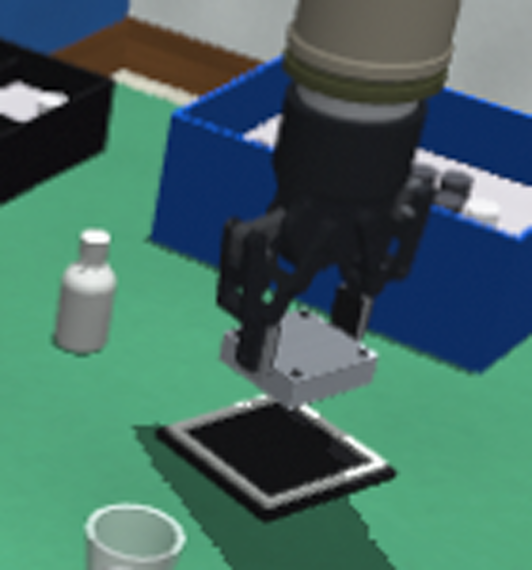

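The flange is level above the square rim (crop 280,450) and turned to match it. Lowering.

In the tool's units: 0.057 m is 0.0713, 0.001 m is 0.0013, 0.004 rad is 0.0013.

Call:
move_arm(plan=[{"delta_pos": [0.0013, 0.0006, 0.025], "turn": [0, 0.0013, 0], "fingers": 1}, {"delta_pos": [0.0013, 0.0006, 0.0475], "turn": [0, 0.0013, 0], "fingers": 1}, {"delta_pos": [0.0013, 0.0006, 0.06], "turn": [0, 0.0013, 0], "fingers": 1}, {"delta_pos": [0.0013, 0.0006, 0.0675], "turn": [0, 0.0013, 0], "fingers": 1}, {"delta_pos": [0.0013, 0.0006, 0.0713], "turn": [0, 0.0013, 0], "fingers": 1}, {"delta_pos": [0.0013, 0.0006, 0.0713], "turn": [0, 0.0013, 0], "fingers": 1}])

```text
clock: 18.35
position: [0.4121, -0.347, 0.0203]
ee_rot: [0.988, -0.154, -0.0, 0.0]
ft_force: [0.3, -0.4, -1.9]
grip_width: 0.728
grasp_force: 66.3
```

In the tool's units: -0.16 m is -0.2, -0.12 m is -0.15.

Call:
move_arm(plan=[{"delta_pos": [0, 0, 0.0013], "turn": [0, 0, 0], "fingers": 1}, {"delta_pos": [0, 0, 0.0013], "turn": [0, 0, 0], "fingers": 0.22}, {"delta_pos": [0, 0, 0.0013], "turn": [0, 0, 0], "fingers": 0.15}, {"delta_pos": [0, 0, 0.0013], "turn": [0, 0, 0], "fingers": 0.08}, {"delta_pos": [0, 0, 0.0013], "turn": [0, 0, 0], "fingers": 0}, {"delta_pos": [0, 0, 0.0013], "turn": [0, 0, 0], "fingers": 0}, {"delta_pos": [0, 0, -0.025], "turn": [0, 0, 0], "fingers": 0}, {"delta_pos": [0, 0, -0.075], "turn": [0, 0, 0], "fingers": 0}, {"delta_pos": [0, 0, -0.15], "turn": [0, 0, 0], "fingers": 0}, {"delta_pos": [0, 0, -0.2], "turn": [0, 0, 0], "fingers": 0}])

```text
clock: 19.6
position: [0.4126, -0.3472, 0.183]
ee_rot: [0.988, -0.154, 0.001, 0.001]
ft_force: [1.1, -0.4, 0.4]
grip_width: 1.0
grasp_force: 0.0
```

```bash
python3 -c "
from h import *
to(440,319.7,180,-159)
print(get_obs()['joint_pos'].round(2))
c=camera('side')
t=camera('top');cv2.imwrite('pics/g8.png',np.hstack([crop(c,430,190,80,64,5),crop(t,98,265,80,64,5)]))"
```

```text
pos [ 412.6 -347.2  183. ] yaw -107.7 delta [-0.1766 -0.6437  0.0021] turn [ 4.000e-04 -1.700e-03  8.955e-01] t 19.6 w 1.0 F [ 1.1 -0.4  0.4] g 0.0
[ 0.77  0.19 -0.17  1.76  0.04  1.19 -1.29]
```

View pics/g8.png

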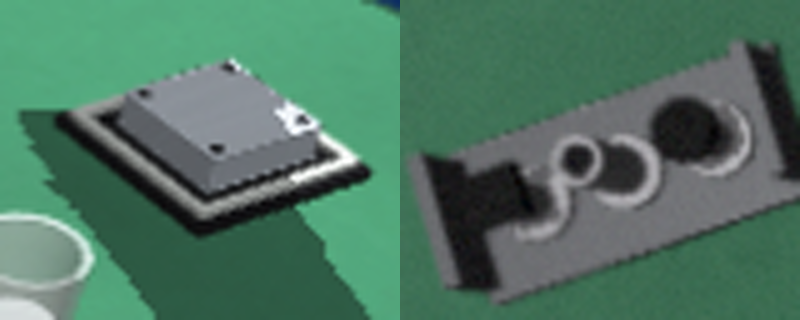

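The flange is flat inside the square rim. Rack unchanged: bushing mouth at right crop (578,160). Cross-checking the bushing with the side view and moving over to it.

```bash
python3 -c "
from h import *
c=camera('side'); print(world(c,[(237.5,343.2)],.074)*1e3)
t=camera('top'); print(world(t,[(98+178.5/5-.5,265+160.5/5-.5)],.074)*1e3)
to(560,0,200,-40)"
```

```text
[[439.24854891 318.34512226  74.        ]]
[[440.17978041 319.43214499  74.        ]]
pos [ 412.3 -347.1  180.5] yaw -107.7 delta [ 0.0352 -0.3756 -0.0198] turn [ 8.0000e-04  3.0000e-04 -1.1815e+00] t 19.8 w 1.0 F [-0.1  0.8 -0.9] g 0.0
```

Bushing estimate (439.8, 319).

In the tool's units: -0.375 m is -0.4688, 0.0352 m is 0.044, -1.18 rad is -0.3756.

Call:
move_arm(plan=[{"delta_pos": [0.044, -0.0625, -0.025], "turn": [0, 0, -0.0477], "fingers": 0.2}, {"delta_pos": [0.044, -0.125, -0.025], "turn": [0, 0, -0.1019], "fingers": 0.2}, {"delta_pos": [0.044, -0.1875, -0.025], "turn": [0, 0, -0.156], "fingers": 0.2}, {"delta_pos": [0.044, -0.25, -0.025], "turn": [0, 0, -0.2101], "fingers": 0.2}, {"delta_pos": [0.044, -0.3125, -0.025], "turn": [0, 0, -0.2642], "fingers": 0.2}, {"delta_pos": [0.044, -0.375, -0.025], "turn": [0, 0, -0.3183], "fingers": 0.2}, {"delta_pos": [0.044, -0.4375, -0.025], "turn": [0, 0, -0.3661], "fingers": 0.2}, {"delta_pos": [0.044, -0.4688, -0.025], "turn": [0, 0, -0.3756], "fingers": 0.2}, {"delta_pos": [0.044, -0.4688, -0.025], "turn": [0, 0, -0.3756], "fingers": 0.2}])

```text
clock: 20.92
position: [0.5594, 0.0013, 0.1988]
ee_rot: [0.906, 0.423, -0.001, -0.001]
ft_force: [0.5, -0.6, 0.1]
grip_width: 0.798
grasp_force: 0.0
```

```bash
python3 -c "
from h import *
to(439.8,319,140,21)"
```

```text
pos [559.4   1.3 198.8] yaw -40.0 delta [ 0.1667 -0.2956  0.0594] turn [-3.2000e-03 -5.0000e-04 -1.0644e+00] t 20.925 w 0.798 F [ 0.5 -0.6  0.1] g 0.0
```

In the tool's units: -0.2956 m is -0.3695, 0.1667 m is 0.2084, -1.064 rad is -0.3387.

Call:
move_arm(plan=[{"delta_pos": [0.03, -0.0538, 0], "turn": [0, 0, -0.0477], "fingers": 0.35}, {"delta_pos": [0.06, -0.1075, 0], "turn": [0, 0, -0.1019], "fingers": 0.35}, {"delta_pos": [0.09, -0.1613, 0], "turn": [0, 0, -0.1528], "fingers": 0.35}, {"delta_pos": [0.12, -0.215, 0], "turn": [0, 0, -0.2069], "fingers": 0.35}, {"delta_pos": [0.15, -0.2688, 0], "turn": [0, 0, -0.261], "fingers": 0.35}, {"delta_pos": [0.18, -0.3225, 0], "turn": [0, 0, -0.3119], "fingers": 0.35}, {"delta_pos": [0.2, -0.3563, 0.025], "turn": [-0.001, 0, -0.3387], "fingers": 0.35}, {"delta_pos": [0.2084, -0.3695, 0.0563], "turn": [-0.001, 0, -0.3387], "fingers": 0.35}, {"delta_pos": [0.2084, -0.3695, 0.0743], "turn": [-0.001, 0, -0.3387], "fingers": 0.35}, {"delta_pos": [0.2084, -0.3695, 0.0743], "turn": [-0.001, 0, -0.3387], "fingers": 0.35}, {"delta_pos": [0.2084, -0.3695, 0.0743], "turn": [-0.001, 0, -0.3387], "fingers": 0.35}])

```text
clock: 22.3
position: [0.4418, 0.3165, 0.1414]
ee_rot: [0.568, 0.823, 0.001, 0.001]
ft_force: [-0.1, -0.2, 0.6]
grip_width: 0.648
grasp_force: 0.0
```

```bash
python3 -c "
from h import *
to(439.8,319,60,21)
c=camera('side')
cv2.imwrite('pics/g9.png',crop(c,180,240,120,160,3.7))"
```

```text
pos [441.8 316.5 141.4] yaw 20.7 delta [ 0.0031 -0.0012  0.0814] turn [ 0.0023  0.0014 -0.0044] t 22.3 w 0.648 F [-0.1 -0.2  0.6] g 0.0
```

View pics/g9.png

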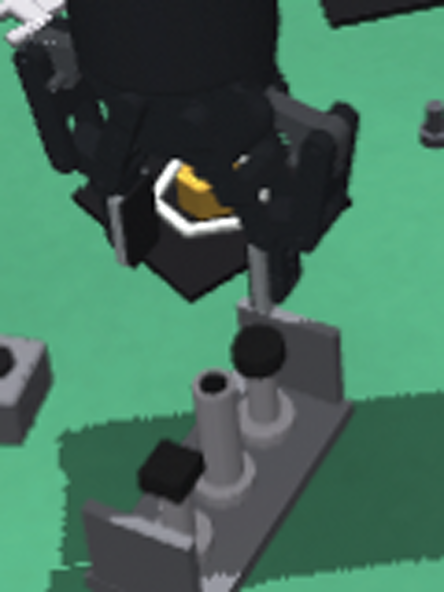

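The jaws are open astride the bushing, with the pads passing beside the two heads. Descending and gripping.

In the tool's units: 0.08 m is 0.1, 0.075 m is 0.0938, -0.004 rad is -0.0013.

Call:
move_arm(force=40, plan=[{"delta_pos": [0.0038, -0.0013, 0.025], "turn": [0.0006, 0.0003, -0.0013], "fingers": 0.35}, {"delta_pos": [0.0038, -0.0013, 0.05], "turn": [0.0006, 0.0003, -0.0013], "fingers": 0.35}, {"delta_pos": [0.0038, -0.0013, 0.075], "turn": [0.0006, 0.0003, -0.0013], "fingers": 0.35}, {"delta_pos": [0.0038, -0.0013, 0.0938], "turn": [0.0006, 0.0003, -0.0013], "fingers": 0.35}, {"delta_pos": [0.0038, -0.0013, 0.1], "turn": [0.0006, 0.0003, -0.0013], "fingers": 0.35}, {"delta_pos": [0.0038, -0.0013, 0.1], "turn": [0.0006, 0.0003, -0.0013], "fingers": 0.35}])

```text
clock: 23.1
position: [0.4389, 0.32, 0.0607]
ee_rot: [0.566, 0.825, -0.0, -0.0]
ft_force: [-0.1, 0.1, 0.7]
grip_width: 0.65
grasp_force: 0.0
```

```bash
python3 -c "
from h import *
to(439.8,319,61.5,21)"
```

```text
pos [438.9 320.   60.7] yaw 21.1 delta [-0.0013  0.0005 -0.0008] turn [-0.0007 -0.0001  0.0021] t 23.1 w 0.65 F [-0.1  0.1  0.7] g 0.0
```

In the tool's units: -0.001 m is -0.0013.

Call:
move_arm(plan=[{"delta_pos": [-0.0013, 0, 0], "turn": [0, 0, 0], "fingers": 0.5}, {"delta_pos": [-0.0013, 0, 0], "turn": [0, 0, 0], "fingers": 0.6}, {"delta_pos": [-0.0013, 0, 0], "turn": [0, 0, 0], "fingers": 0.68}, {"delta_pos": [-0.0013, 0, 0], "turn": [0, 0, 0], "fingers": 0.73}, {"delta_pos": [-0.0013, 0, 0], "turn": [0, 0, 0], "fingers": 0.76}, {"delta_pos": [-0.0013, 0, 0], "turn": [0, 0, 0], "fingers": 0.79}, {"delta_pos": [-0.0013, 0, 0], "turn": [0, 0, 0], "fingers": 0.82}, {"delta_pos": [-0.0013, 0, 0], "turn": [0, 0, 0], "fingers": 0.9}, {"delta_pos": [-0.0013, 0, 0], "turn": [0, 0, 0], "fingers": 1}, {"delta_pos": [-0.0013, 0, 0], "turn": [0, 0, 0], "fingers": 1}])

```text
clock: 24.35
position: [0.4394, 0.3191, 0.0609]
ee_rot: [0.566, 0.825, -0.0, -0.0]
ft_force: [0.4, -0.2, 4.2]
grip_width: 0.196
grasp_force: 39.1
```

In the tool's units: -0.1 m is -0.125, -0.06 m is -0.075.

Call:
move_arm(plan=[{"delta_pos": [-0.0013, 0, -0.0125], "turn": [0, 0, 0], "fingers": 1}, {"delta_pos": [-0.0013, 0, -0.0375], "turn": [0, 0, 0], "fingers": 1}, {"delta_pos": [-0.0013, 0, -0.075], "turn": [0, 0, 0], "fingers": 1}, {"delta_pos": [-0.0013, 0, -0.125], "turn": [0, 0, 0], "fingers": 1}, {"delta_pos": [-0.0013, 0, -0.125], "turn": [0, 0, 0], "fingers": 1}, {"delta_pos": [-0.0013, 0, -0.125], "turn": [0, 0, 0], "fingers": 1}])

```text
clock: 25.1
position: [0.4396, 0.3178, 0.161]
ee_rot: [0.566, 0.825, -0.0, 0.0]
ft_force: [-0.4, -0.4, -0.9]
grip_width: 0.198
grasp_force: 39.1
```

```bash
python3 -c "
from h import *
to(690.6,-5.4,150,-20)
c=camera('side')
cv2.imwrite('pics/g10.png',crop(c,180,240,120,160,3.7))"
```

```text
pos [439.6 317.8 161. ] yaw 21.1 delta [-0.3919  0.1177  0.0112] turn [-0.000e+00  4.000e-04  7.174e-01] t 25.1 w 0.198 F [-0.4 -0.4 -0.9] g 39.1
```

View pics/g10.png

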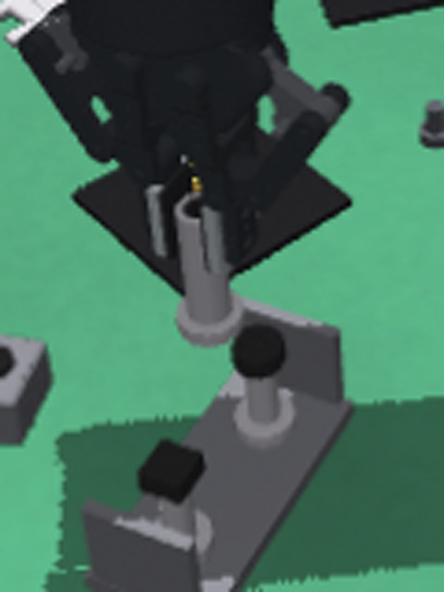

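The bushing is out and upright, and both plungers still stand. Carrying it to the small round nest.

In the tool's units: -0.392 m is -0.49, -0.38 m is -0.475, 0.717 rad is 0.2282.

Call:
move_arm(plan=[{"delta_pos": [-0.0375, 0.0113, 0], "turn": [0, 0, 0.0191], "fingers": 1}, {"delta_pos": [-0.0875, 0.0263, 0], "turn": [0, 0, 0.0414], "fingers": 1}, {"delta_pos": [-0.1375, 0.0413, 0], "turn": [0, 0, 0.0637], "fingers": 1}, {"delta_pos": [-0.1875, 0.0563, 0], "turn": [0, 0, 0.0891], "fingers": 1}, {"delta_pos": [-0.2375, 0.0713, 0], "turn": [0, 0, 0.1146], "fingers": 1}, {"delta_pos": [-0.2875, 0.0863, 0], "turn": [0, 0, 0.1401], "fingers": 1}, {"delta_pos": [-0.3375, 0.1013, 0], "turn": [0, 0, 0.1655], "fingers": 1}, {"delta_pos": [-0.3875, 0.1163, 0.0063], "turn": [0, 0, 0.191], "fingers": 1}, {"delta_pos": [-0.4375, 0.1313, 0.0125], "turn": [0, 0, 0.2165], "fingers": 1}, {"delta_pos": [-0.475, 0.1425, 0.0125], "turn": [0, 0, 0.2282], "fingers": 1}, {"delta_pos": [-0.49, 0.1471, 0.0138], "turn": [0, 0, 0.2282], "fingers": 1}, {"delta_pos": [-0.49, 0.1471, 0.0138], "turn": [0, 0, 0.2282], "fingers": 1}])

```text
clock: 26.65
position: [0.6907, -0.0058, 0.1491]
ee_rot: [0.819, 0.573, -0.0, -0.0]
ft_force: [-0.9, 0.5, -0.6]
grip_width: 0.2
grasp_force: 39.1
```

In the tool's units: 0.06 m is 0.075, 0.05 m is 0.0625.

Call:
move_arm(plan=[{"delta_pos": [0, 0, 0.0375], "turn": [0, 0, 0], "fingers": 1}, {"delta_pos": [0, 0, 0.0625], "turn": [0, 0, 0], "fingers": 1}, {"delta_pos": [0, 0, 0.075], "turn": [0, 0, 0], "fingers": 1}, {"delta_pos": [0, 0, 0.075], "turn": [0, 0, 0], "fingers": 1}])

```text
clock: 27.15
position: [0.6902, -0.0049, 0.0893]
ee_rot: [0.819, 0.574, -0.001, -0.0]
ft_force: [0.2, 1.1, 0.4]
grip_width: 0.194
grasp_force: 39.2
```

```bash
python3 -c "
from h import *
to(690.6,-5.4,57.5,-20)"
```

```text
pos [690.2  -4.9  89.3] yaw -19.9 delta [-0.0003  0.0005  0.0318] turn [-0.0013  0.0005  0.001 ] t 27.15 w 0.194 F [0.2 1.1 0.4] g 39.2
```

In the tool's units: 0.032 m is 0.04, 0.03 m is 0.0375.

Call:
move_arm(plan=[{"delta_pos": [0, 0, 0.0188], "turn": [0, 0, 0], "fingers": 1}, {"delta_pos": [0, 0, 0.0313], "turn": [0, 0, 0], "fingers": 1}, {"delta_pos": [0, 0, 0.0375], "turn": [0, 0, 0], "fingers": 1}, {"delta_pos": [0, 0, 0.04], "turn": [0, 0, 0], "fingers": 1}, {"delta_pos": [0, 0, 0.04], "turn": [0, 0, 0], "fingers": 1}, {"delta_pos": [0, 0, 0.04], "turn": [0, 0, 0], "fingers": 1}])

```text
clock: 27.9
position: [0.6909, -0.0053, 0.0582]
ee_rot: [0.819, 0.574, 0.0, 0.0]
ft_force: [0.9, -0.4, -1.8]
grip_width: 0.194
grasp_force: 39.2
```

```bash
python3 -c "
from h import *
to(690.6,-5.4,57,-20)
c=camera('side')
cv2.imwrite('pics/g11.png',crop(c,235,150,110,110,5))"
```

```text
pos [690.9  -5.3  58.2] yaw -20.0 delta [-0.0002 -0.0002  0.0012] turn [0.0003 0.0001 0.0004] t 27.9 w 0.194 F [ 0.9 -0.4 -1.8] g 39.2
```

View pics/g11.png

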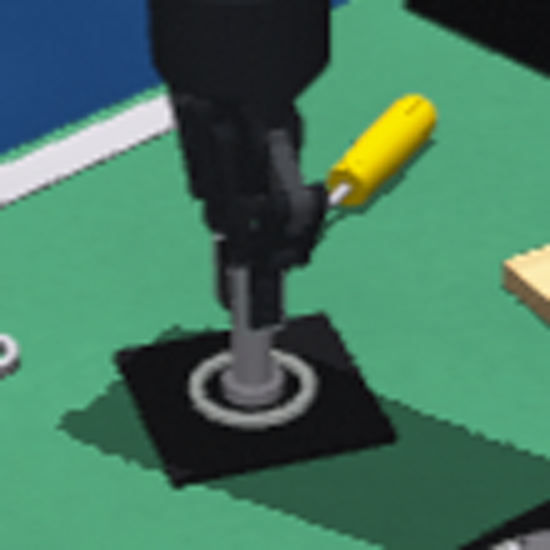

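The bushing foot is centred inside the small rim, about 1 mm above the floor. Lowering the last bit and letting go.

In the tool's units: 0.0015 m is 0.0019, 0.001 m is 0.0013.

Call:
move_arm(plan=[{"delta_pos": [0, 0, 0.0013], "turn": [0, 0, 0], "fingers": 1}, {"delta_pos": [0, 0, 0.0019], "turn": [0, 0, 0], "fingers": 1}, {"delta_pos": [0, 0, 0.0019], "turn": [0, 0, 0], "fingers": 1}])

```text
clock: 28.32
position: [0.6909, -0.0052, 0.0571]
ee_rot: [0.819, 0.574, 0.0, 0.0]
ft_force: [-2.1, 0.4, 5.2]
grip_width: 0.195
grasp_force: 39.7
```

In the tool's units: -0.14 m is -0.175, -0.12 m is -0.15.

Call:
move_arm(plan=[{"delta_pos": [0, 0, 0], "turn": [0, 0, 0], "fingers": 0.78}, {"delta_pos": [0, 0, 0], "turn": [0, 0, 0], "fingers": 0.74}, {"delta_pos": [0, 0, 0], "turn": [0, 0, 0], "fingers": 0.68}, {"delta_pos": [0, 0, 0], "turn": [0, 0, 0], "fingers": 0.6}, {"delta_pos": [0, 0, 0], "turn": [0, 0, 0], "fingers": 0.5}, {"delta_pos": [0, 0, 0], "turn": [0, 0, 0], "fingers": 0.4}, {"delta_pos": [0, 0, -0.025], "turn": [0, 0, 0], "fingers": 0.4}, {"delta_pos": [0, 0, -0.075], "turn": [0, 0, 0], "fingers": 0.4}, {"delta_pos": [0, 0, -0.15], "turn": [0, 0, 0], "fingers": 0.4}, {"delta_pos": [0, 0, -0.175], "turn": [0, 0, 0], "fingers": 0.4}, {"delta_pos": [0, 0, -0.175], "turn": [0, 0, 0], "fingers": 0.4}])

```text
clock: 29.7
position: [0.6916, -0.0051, 0.199]
ee_rot: [0.819, 0.574, 0.001, 0.001]
ft_force: [-0.1, 0.2, -0.9]
grip_width: 0.595
grasp_force: 0.0
```

```bash
python3 -c "
from h import *
c=camera('side'); cv2.imwrite('pics/g12.png',c['color'][:,:,::-1])"
```

```text
(no output)
```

View pics/g12.png

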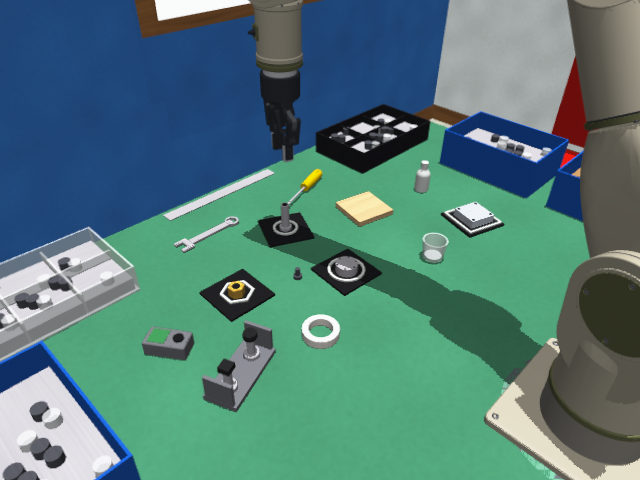

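All four parts are in their rims: nut (236,290), cover (346,267), flange (473,214), and the bushing upright at (286,222). The plungers still stand at (228,372) and (251,342), and the arm is clear.

```bash
python3 -c "
from workcell import *
print(hand_in())"
```

```text
the job is handed in; nothing more can be done
None
```

The kit is laid out and handed in at about 30 s: nut, cover and flange lie flat in their rims, the bushing stands upright in the small round rim, and both plungers still stand in the rack.

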